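# Mount a roller on its axle and hang it in the stand

### The arm

A 6-joint arm with a two-finger parallel gripper is mounted at the origin on a cart in front of the work surface, level with it; the furniture and walls round the work are solid. World frame = base frame: x ahead of the robot, y to its left, z up, the work surface at z = 0. Lengths are in m, angles in degrees, forces in N, time in s.
With the tool pointing down it reaches from about 0.3 to 0.875 m from the base axis. Payload 6.4 kg.
Tool frame: the origin (TCP) lies on the centre line of the jaws, within the pads' length; the fingertips stand r.tip_reach ahead of it and the grasp point (between the pads) lies 8 mm behind it (r.tip_reach is the distance from the TCP to the fingertips, in m); z points along the fingers, y is the line along which they close (so a half turn about z gives the same grasp; the last joint's range is limited). The gripper opens to 85 mm and grips with 20 to 120 N. Pads are 22 mm wide; open, the fingers measure 114 mm over their backs; the gripper's body (76 mm by 85 mm) begins 54 mm behind the grasp point. The pads swing forward as they close: fully open they stand 13 mm farther back than shut.
Start: joints at [-87.508, 10.359, 92.074, -0, 77.567, -11.82], TCP at [0.142, -0.557, 0.242] pointing down, gripper open.
Joint ranges: [-171.53, 171.53], [-51.25, 118.39], [17.06, 147.69], [-65.23, 245.23], [0, 150.52], [-178.68, 178.68]. Speed limits (degrees/s): [147.25, 147.25, 172.46, 180, 180, 180].

### API

Orientations are given as [roll, pitch, yaw] about the fixed x, y, z axes, in that order (R = Rz(yaw) Ry(pitch) Rx(roll)).
In Python, from workcell import telemetry, viewer, r, nets gives the robot as it stands. The module is installed in compiled form; this text tells all that it offers.
- The arm moves only by the shell command python3 -m creep 'ROWS'. ROWS is JSON, one flat list of numbers, 7 for each row, row after row: the shift along the tool's x, y, z in cm, then the turn, a rotation vector about the tool's x, y, z in rad, then the opening in per cent of the stroke, from 0 (shut) to 100 (fully open). In form: [dx, dy, dz, wx, wy, wz, jaw, dx, dy, dz, wx, wy, wz, jaw, ...]. A call has exactly 5 rows; each row shifts and turns the commanded pose from where the row before left it, along the tool's axes as they then stand; what a row does not reach is not made up. A row lasts 1/12 s, in which the tool goes at most 41.7 mm and 7.16 degrees, less where a joint would pass 70% of its speed; a pose out of reach is approached as far as the arm can. A call with a gripper value outside its range is refused whole. The fingers move at their own pace and stop on an object; the grip force is fixed at half the most. Time passes only in rows, so rows that do not move let the fingers close, or fill a call up. It gives the time, the measured TCP pose, the force, the opening and the grip force at its end, in the units of the state.
- telemetry.state(): the state, without advancing time (a new reading comes with each control period).
- viewer.camera(name): name is "side" or "top"; returns (picture, depth): 420x560x3 uint8, blue, green, red; 420x560 float32, m along the optical axis (not along the pixel's ray), 0 where there is no reading.
- viewer.camera_model(name): a dict with "intrinsics" (3x3 intrinsics, pixels), "origin" and "rotation" of the camera in the world. Camera axes: x right, y down, z forward; pixel columns grow to the right and rows downward; lengths in m; the calibration is good to about 2 mm. A picture is of the moment at which its call begins. camera_model takes no time and is no camera call.
- r.hand_in(): hands the job in; it is judged then, once.
Trained networks look in the newest picture that a camera, given by its name, has taken for a name from the list of things; names that differ only in an ending like _2 or _b are one class to them, and where a whole thing is asked for, a point or a joint stands for the part that bears it (a point fixed in the world has none). Each returns a list of dicts, best first, with "p" (0 to 1); they miss things now and then, are a little off and sometimes report something else, mostly with a low value. They report only what shows in the picture. A call takes as long as a camera call. They do not tell look-alikes from the thing itself.
- nets.search_frame(camera, name): "bbox" ([left, top, right, bottom] in pixels, round what is visible of it).
- nets.place_of(camera, name): "uv" ([column, row] in pixels: a listed point, or the origin of a listed thing).
The state is a dict: "clock": time; "joint_positions": joint angles; "qvel": joint speeds; "tau": joint torques, N m; "ee_pos": TCP position; "orientation": TCP orientation; "force": force on the tool from outside, world axes, zero at the start; "torque": the same for the moment, N m; "opening": finger opening in m; "grip_force": force on a finger pad.
Only numpy, scipy, OpenCV 4.12 (cv2) and the standard library are available. Lean on these libraries where they do the work, as an engineer would, in place of code of your own. Each camera call takes 0.05 s, during which the arm holds its last target. There are 200 camera calls.

### The job

Mount the white guide roller in its stand: take the axle by its black handle, thread the rod through the bore of the roller lying in the cradle, and press it home until the roller sits tight against the axle's collar, pushing firmly but never with more than 20 N against the cradle's sprung end stop. Then lift the roller on the axle and lay the axle into the two open forks of the stand, handle on the right as the robot sees it, neck in the right fork and free rod end in the left one, roller hanging between them, and let go. Leave the other things on the bench where they are.

Things in the scene. Friction and masses are not known exactly. Their poses are not given: they have to be found in the camera images.
- axle: steel axle with black handle, 177 mm long, 140 g, lying with its axis level, 15 mm up. Origin on the axis at the collar's rod-side face; y along the axis to the tip, z up. Cone from y = 100 (radius 2) to 92, rod radius 5 down to 13.5, taper to the seat of radius 6.5 from y = 9 to 0, collar radius 15 from 0 to -5, neck radius 5 from -5 to -31, then the handle
- axle_grip (a point): middle of the axle's flat-sided black handle, at axle y = -54 mm: handle 46 mm long along y, 16 mm wide across x (grip here), 30 mm high along z
- roller: white flanged plastic roller lying on the cradle's rails, bore level, about 105 g (varies). Origin at its centre, y along the bore. 50 mm long, flanges radius 28 and 6 thick, hub radius 20, bore radius 7.5 right through. Home on the axle: its -y face against the collar, so its centre 25 mm (up to 27.5) beyond the axle's origin
- roller_mouth (a point): centre of the bore at the roller's -y face, 25 mm from its centre, where the rod enters. Three sprung balls 5.5 mm inside grip the axle's seat: the last 8 mm or so before the collar meets the face take a push of very roughly 6 to 12 N (friction varies), the rest almost none; once home the balls keep the roller on
- cradle: fixed aluminium plate 72 (x) by 170 (y, -60 to +110) by 6 mm; origin on the bench under its middle line. Two round rails along y at x = -18 and +18, tops at z = 14; the roller lies on them, bore axis over the middle line about 36.5 mm up, free to slide along y (about 1 N) and to lift out upwards
- cradle_end (a point): middle of the cradle's +y end (y = 110 mm, plate top). Before it is a dark stop, open-topped gap 22 mm wide for the rod, clamped anywhere within 42 mm and not measured: a roller pushed to +y slides until its far face meets two rubber pads at cradle y = 20 to 62, which then give on springs (about 5 N/mm in all, 7 mm of travel, then solid)
- stand: fixed aluminium stand, base 70 (x) by 112 (y) by 8 mm, origin at bench height under its centre, z up. Two upright open-topped forks 8 mm thick at y = -45 and +45: slot 17 mm wide, bottom at z = 50, so the axle's axis lies at z = 55; flared mouth about 39 mm wide, up to z = 83. Lay the axle with its y along the stand's y, handle outside at -y
- stand_near (a point): slot of the fork at stand y = -45, at the height of the laid axle's axis (z = 55 mm). The axle's neck belongs here, its middle (axle y = -18, so the axle's origin at stand y = -27) within 8 mm of this point; the rod then lies in the fork at +45
- vial: bystander: small white plastic bottle with screw cap, 36 x 36 x 75 mm, origin under its centre; leave it alone
- timer: bystander: white round twist timer, 68 x 67 x 47 mm, origin under its centre; leave it alone
- stopper: bystander: black rubber stopper, 31 x 31 x 26 mm, origin under its centre; leave it alone
- loose_cap: bystander: blue screw cap, 53 x 53 x 26 mm, origin under its centre; leave it alone
Mind the look-alikes: they are no part of the job. Leave any pink look-alike of the stand alone.

How it is judged:
By the outcome, as a careful person would: the job done as asked, in the order asked, and still so for the second after the job is handed in, with the robot touching nothing.
It also fails if it takes over 54 s, if anything falls off the work surface, if the arm or the gripper's body presses on something with over 40 N, if the wrist force passes 120 N, or if a joint passes its speed limit or range.

## Working session

There is one attempt and no reset: what is moved stays moved. The work goes in short steps, Python scripts to look and compute and a shell command to move; the robot and the scene stay as the last step left them, time stands still between calls to the robot, and variables do not carry over. Pictures are saved under pics/ and viewed, at most 10 in all, crops included, and the job is handed in when it is done.

```bash
mkdir -p pics
cat > h.py <<'E'
import numpy as np, cv2
from workcell import telemetry, viewer, r, nets
def ray(c,uv):
    m=viewer.camera_model(c);K=np.array(m["intrinsics"]);R=np.array(m["rotation"]);o=np.array(m["origin"])
    return o,R@np.linalg.solve(K,[uv[0],uv[1],1.])
def at_z(c,uv,z):
    o,d=ray(c,uv);return o+d*(z-o[2])/d[2]
def proj(c,p):
    m=viewer.camera_model(c);q=np.array(m["intrinsics"])@(np.array(m["rotation"]).T@(np.array(p)-np.array(m["origin"])));return q[:2]/q[2]
def cloud(c,D):
    m=viewer.camera_model(c);K=np.array(m["intrinsics"])
    v,u=np.mgrid[:D.shape[0],:D.shape[1]]
    P=np.stack([(u-K[0,2])/K[0,0]*D,(v-K[1,2])/K[1,1]*D,D],-1)
    return P@np.array(m["rotation"]).T+np.array(m["origin"])
E
python3 - <<'E'
from h import *
np.set_printoptions(precision=4,suppress=True)
s=telemetry.state();print(s,r.tip_reach)
for c in("top","side"):
    im,D=viewer.camera(c);cv2.imwrite(f"pics/{c}0.png",im);np.save(f"{c}0.npy",D)
    m=viewer.camera_model(c);print(c,m)
    for n in("axle","axle_grip","roller","roller_mouth","cradle","cradle_end","stand","stand_near"):
        print(n,[(np.round(q["uv"],1).tolist(),round(q["p"],2)) for q in nets.place_of(c,n)[:3]])
E
```

```text
{'clock': 0.0, 'joint_positions': array([-87.508 ,  10.4024,  92.1323,   0.0007,  77.5666, -11.8213]), 'qvel': array([-0.0069,  0.0014, -0.0886, -0.0332, -0.0221, -0.0361]), 'tau': array([ -0.    , -44.4874, -35.1328,  -0.0003,   0.0091,   0.    ]), 'ee_pos': array([ 0.1421, -0.5566,  0.2414]), 'orientation': array([-179.9009,   -0.0214,   14.3132]), 'force': array([-0.827 ,  0.8228,  0.1346]), 'torque': array([-0.004 , -0.0072, -0.0138]), 'grip_force': 0.0, 'opening': 0.08518013625702468} 0.011
top {'intrinsics': array([[457.5212,   0.    , 276.5224],
       [  0.    , 457.5212, 204.0086],
       [  0.    ,   0.    ,   1.    ]]), 'origin': array([0.3306, 0.0686, 1.6769]), 'rotation': array([-170.8635,    0.5476,  -90.5087])}
axle [([401.3, 221.7], 0.69)]
axle_grip [([420.5, 219.6], 0.57)]
roller [([324.2, 232.0], 0.66)]
roller_mouth []
cradle [([319.3, 229.5], 0.74)]
cradle_end [([290.5, 236.8], 0.59)]
stand [([132.3, 212.3], 0.95), ([226.5, 223.3], 0.85)]
stand_near [([236.9, 222.0], 0.77), ([144.1, 217.3], 0.56), ([321.6, 181.6], 0.25)]
side {'intrinsics': array([[500.5957,   0.    , 293.4106],
       [  0.    , 500.5957, 213.0666],
       [  0.    ,   0.    ,   1.    ]]), 'origin': array([ 0.0287, -1.2297,  0.9559]), 'rotation': array([-121.3927,   -0.2874,  -22.0983])}
axle [([348.3, 322.4], 0.78), ([319.1, 224.1], 0.73), ([267.4, 205.8], 0.47)]
axle_grip [([358.0, 337.1], 0.53)]
roller [([296.4, 262.7], 0.81)]
roller_mouth [([297.8, 264.8], 0.63), ([354.5, 335.1], 0.47)]
cradle [([290.6, 271.8], 0.82)]
cradle_end [([276.1, 247.7], 0.94)]
stand [([245.6, 168.6], 0.67), ([268.6, 214.3], 0.61), ([295.1, 263.5], 0.24)]
stand_near [([245.8, 165.9], 0.77), ([264.5, 205.5], 0.71)]
```

Run:
```python
s=open("h.py").read()
s=s.replace('R=np.array(m["rotation"])','R=rot(m)').replace('np.array(m["rotation"]).T@','rot(m).T@').replace('np.array(m["rotation"]).T+','rot(m).T+')
s=s.replace("def ray","from scipy.spatial.transform import Rotation as Ro\ndef rot(m): return Ro.from_euler('xyz',m['rotation'],degrees=True).as_matrix()\ndef ray",1)
open("h.py","w").write(s)
import cv2
a=cv2.imread("pics/top0.png")[130:310,60:500];cv2.imwrite("pics/topc.png",cv2.resize(a,(792,324),interpolation=3))
a=cv2.imread("pics/side0.png")[120:400,170:450];cv2.imwrite("pics/sidec.png",cv2.resize(a,(600,600),interpolation=3))
```

```text
(no output)
```

View pics/topc.png

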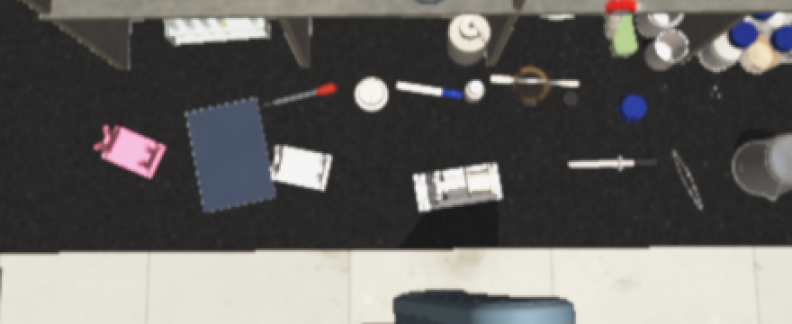

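View pics/sidec.png

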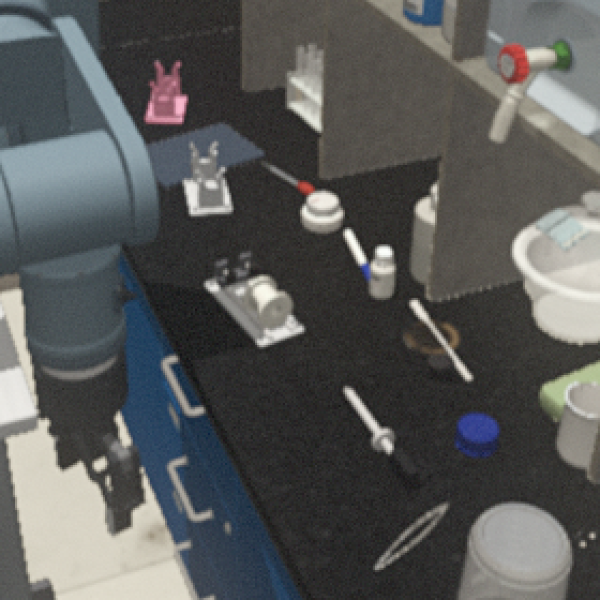

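```bash
cat > seg.py <<'E'
from h import *
np.set_printoptions(precision=4,suppress=True)
if __name__=="__main__":
  P={c:cloud(c,np.load(c+"0.npy")) for c in("top","side")}
  I={c:cv2.imread(f"pics/{c}0.png") for c in P}
  g={"axle":(401,221,.016),"cradle":(319,231,.01),"stand":(228,223,.01)}
  for c in P:
    f=P[c].reshape(-1,3);b=f[(abs(f[:,2])<.02)&(f[:,0]>.25)&(f[:,0]<.6)&(abs(f[:,1])<.5)];print(c,"bench z",np.median(b[:,2]),b[:,2].std())
  for n,(u,v,z) in g.items():
    p0=at_z("top",(u,v),z);print(n,"guess",p0)
    for c in P:
      f=P[c];m=(np.linalg.norm(f[...,:2]-p0[:2],axis=-1)<.12)&(f[...,2]>-.02)&(f[...,2]<.12)
      bright=I[c].max(-1)>90
      q=f[m&bright]
      (cx,cy),(w,h),a=cv2.minAreaRect(q[:,:2].astype(np.float32)*1000)
      ev=np.linalg.eigh(np.cov(q[:,:2].T))[1][:,1]
      print(c,len(q),"mean",q.mean(0),"zmax",np.percentile(q[:,2],[5,50,95]),"rect",cx,cy,w,h,a,"ang of axis vs +y",np.degrees(np.arctan2(-ev[0]*np.sign(ev[1]),abs(ev[1]))))
  for n,z in (("axle",.015),("axle_grip",.015),("roller",.0365),("roller_mouth",.0365),("cradle",0),("cradle_end",.006),("stand",0),("stand_near",.055)):
    for c in P:
      d={"top":{"axle":(401.3,221.7),"axle_grip":(420.5,219.6),"roller":(324.2,232),"cradle":(319.3,229.5),"cradle_end":(290.5,236.8),"stand":(226.5,223.3),"stand_near":(236.9,222)},
      "side":{"axle":(348.3,322.4),"axle_grip":(358,337.1),"roller":(296.4,262.7),"roller_mouth":(297.8,264.8),"cradle":(290.6,271.8),"cradle_end":(276.1,247.7),"stand":(268.6,214.3),"stand_near":(264.5,205.5)}}[c]
      if n in d: print(n,c,at_z(c,d[n],z))
E
python3 seg.py
python3 -c "
import cv2
a=cv2.imread('pics/side0.png')[190:350,240:390];cv2.imwrite('pics/sidecc.png',cv2.resize(a,(562,600),interpolation=cv2.INTER_CUBIC))"
```

```text
top bench z -1.0031578242308825e-05 0.005205445618688907
side bench z -0.0003727673806679932 0.004207699216351983
axle guess [ 0.5304 -0.3712  0.016 ]
top 261 mean [ 0.558  -0.3633  0.0148] zmax [-0.0041  0.0178  0.0306] rect 561.8104248046875 -374.0959167480469 98.47115325927734 180.083251953125 45.041748046875 ang of axis vs +y 45.85069459171127
side 316 mean [ 0.5612 -0.3673  0.0159] zmax [-0.0017  0.0183  0.028 ] rect 552.1451416015625 -378.52783203125 149.9457244873047 190.50149536132812 41.218807220458984 ang of axis vs +y 42.412389241865476
cradle guess [ 0.4974 -0.0721  0.01  ]
top 1007 mean [ 0.4892 -0.0527  0.0179] zmax [-0.0022  0.0082  0.0568] rect 490.4879455566406 -54.139991760253906 81.976318359375 177.24195861816406 8.296294212341309 ang of axis vs +y 8.357496035983225
side 905 mean [ 0.4877 -0.0824  0.0231] zmax [0.0007 0.0136 0.0581] rect 502.618408203125 -49.62001037597656 102.9878158569336 188.8778533935547 8.137011528015137 ang of axis vs +y 10.78077489275418
stand guess [0.5301 0.2608 0.01  ]
top 1130 mean [0.5298 0.2988 0.0112] zmax [-0.002   0.0076  0.0491] re
[... 199 characters left out ...]
ect 517.2177124023438 293.32012939453125 175.82305908203125 130.3876190185547 72.71208190917969 ang of axis vs +y -1.4020148568316082
axle top [ 0.5279 -0.3724  0.015 ]
axle side [ 0.5388 -0.3739  0.015 ]
axle_grip top [ 0.535  -0.4427  0.015 ]
axle_grip side [ 0.5373 -0.4307  0.015 ]
roller top [ 0.4909 -0.0885  0.0365]
roller side [ 0.4995 -0.1066  0.0365]
roller_mouth side [ 0.4994 -0.1179  0.0365]
cradle top [ 0.5039 -0.0742  0.    ]
cradle side [ 0.484  -0.0982 -0.    ]
cradle_end top [0.4775 0.0321 0.006 ]
cradle_end side [0.4843 0.0301 0.006 ]
stand top [0.5302 0.2675 0.    ]
stand side [0.535  0.2452 0.    ]
stand_near top [0.528  0.2238 0.055 ]
stand_near side [0.5125 0.2218 0.055 ]
```

View pics/sidecc.png

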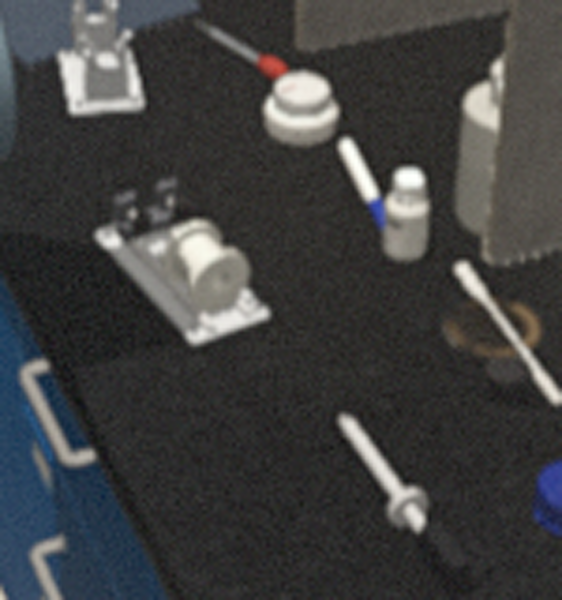

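```bash
cat > fit.py <<'E'
from h import *
from scipy.optimize import minimize
np.set_printoptions(precision=4,suppress=True)
def xf(p,L):
    a=p[2];return np.c_[p[0]+L[:,0]*np.cos(a)-L[:,1]*np.sin(a),p[1]+L[:,0]*np.sin(a)+L[:,1]*np.cos(a),L[:,2]]
def cyl(r,y0,y1,zc):
    t=np.linspace(0,2*np.pi,16,endpoint=False);return np.vstack([np.c_[r*np.cos(t),0*t+y,zc+r*np.sin(t)] for y in(y0,y1)])
def box(x0,x1,y0,y1,z0,z1): return np.array([[x,y,z] for x in(x0,x1) for y in(y0,y1) for z in(z0,z1)],float)
M={"axle":[cyl(5,0,93,15),cyl(2,90,100,15),cyl(6.5,0,9,15),cyl(15,-5,0,15),cyl(5,-31,-5,15)],
"plate":[box(-36,36,-60,110,0,6)],
"stand":[box(-35,35,-56,56,0,8)]+[box(s*8.5-0,s*19.5,y-4,y+4,0,83) if 0 else box(min(s*8.5,s*30),max(s*8.5,s*30),y-4,y+4,0,60) for s in(-1,1) for y in(-45,45)]}
S=4
def mask(c,p,parts,win):
    x0,y0,x1,y1=win;m=np.zeros(((y1-y0)*S,(x1-x0)*S),np.uint8)
    for L in parts:
        uv=np.array([proj(c,q) for q in xf(p,L/1000.)])
        h=cv2.convexHull(((uv-[x0-.5,y0-.5])*S-.5).astype(np.float32))
        cv2.fillConvexPoly(m,np.round(h*16).astype(np.int32),1,shift=4)
    return cv2.resize(m.astype(np.float32),(x1-x0,y1-y0),interpolation=cv2.INTER_AREA)
def fit(c,im,parts,p0,pad=6,lo=None,hi=None,name=""):
    uv=np.array([proj(c,q) for L in parts for q in xf(p0,L/1000.)])
    x0,y0=(uv.min(0)-pad).astype(int);x1,y1=(uv.max(0)+pad).astype(int);win=(x0,y0,x1,y1)
    g=im[y0:y1,x0:x1].min(-1).astype(np.float32)
    bg=np.percentile(g,20);fg=np.percentile(g,90);w=np.clip((g-bg)/(fg-bg),0,1)
    def cost(d):
        p=p0+np.array([d[0]*.01,d[1]*.01,d[2]*.1]);return ((mask(c,p,parts,win)-w)**2).sum()
    best=None
    for da in(-1,0,1):
        rr=minimize(cost,[0,0,da*.8],method="Nelder-Mead",options=dict(initial_simplex=np.array([[0,0,da*.8],[.7,0,da*.8],[0,.7,da*.8],[0,0,da*.8+.7]]),xatol=.01,fatol=.01))
        if best is None or rr.fun<best.fun:best=rr
    d=best.x;p=p0+np.array([d[0]*.01,d[1]*.01,d[2]*.1]);print(name,c,p[:2],"deg",np.degrees(p[2]),"res",best.fun,w.sum());return p
if __name__=="__main__":
  I={c:cv2.imread(f"pics/{c}0.png") for c in("top","side")}
  for c in I:
    fit(c,I[c],M["axle"],np.array([.533,-.376,0.]),name="axle")
    fit(c,I[c],M["plate"]+([cyl(28,-45,5,36.5)] if c=="side" else []),np.array([.494,-.08,.145]),name="cradle")
    fit(c,I[c],M["stand"],np.array([.53,.264,-.1]),name="stand")
E
python3 fit.py
```

```text
Traceback (most recent call last):
  File "fit.py", line 35, in <module>
    fit(c,I[c],M["axle"],np.array([.533,-.376,0.]),name="axle")
    ~~~^^^^^^^^^^^^^^^^^^^^^^^^^^^^^^^^^^^^^^^^^^^^^^^^^^^^^^^^
  File "fit.py", line 29, in fit
    rr=minimize(cost,[0,0,da*.8],method="Nelder-Mead",options=dict(initial_simplex=np.array([[0,0,da*.8],[.7,0,da*.8],[0,.7,da*.8],[0,0,da*.8+.7]]),xatol=.01,fatol=.01))
  File "fit.py", line 26, in cost
    p=p0+np.array([d[0]*.01,d[1]*.01,d[2]*.1]);return ((mask(c,p,parts,win)-w)**2).sum()
                                                        ~~~~^^^^^^^^^^^^^^^
  File "fit.py", line 16, in mask
    uv=np.array([proj(c,q) for q in xf(p,L/1000.)])
                 ~~~~^^^^^
  File "h.py", line 11, in proj
    m=viewer.camera_model(c);q=np.array(m["intrinsics"])@(rot(m).T@(np.array(p)-np.array(m["origin"])));return q[:2]/q[2]
ValueError: time passes only in moves, steps and waits
```

```bash
sed -i 's/viewer.camera_model(c)/cm(c)/; s/^def rot/import functools\n@functools.lru_cache(None)\ndef cm(c): return viewer.camera_model(c)\ndef rot/' h.py; time python3 fit.py
```

```text
axle top [ 0.5329 -0.3787] deg 0.3701572726217766 res 18.832399368286133 175.78418
cradle top [ 0.4945 -0.0781] deg 8.588515712977022 res 98.38473510742188 776.97485
stand top [0.5319 0.2656] deg -12.055385271874352 res 33.277008056640625 630.40686
axle side [ 0.5348 -0.3757] deg 0.22580434567742633 res 29.527894973754883 293.49667
cradle side [ 0.4952 -0.0786] deg 8.290087434562002 res 116.5653076171875 865.80005
stand side [0.5348 0.2679] deg -13.823940521236322 res 131.2416229248047 573.99994
real	0m2.126s
user	0m2.646s
sys	0m0.070s
```

The candidates are these. The stand could be the grey one at top (228,223) or the pink one at (132,212); the grey aluminium one fits, and the pink one is the look-alike. The axle is at top (401,221), a steel rod with a collar and black handle; the red-handled screwdriver at top (235,182) and the pens do not match. The roller lies in the cradle at (319,231). The enlarged crop confirms all of these.

```bash
python3 -m creep '[2.74,-0.17,0.94,0,0,0,100,2.74,-0.17,0.94,0,0,0,100,2.74,-0.17,0.94,0,0,0,100,2.74,-0.17,0.94,0,0,0,100,2.74,-0.17,0.94,0,0,0,100]'
python3 -m creep '[2.74,-0.17,0.94,0,0,0,100,2.74,-0.17,0.94,0,0,0,100,2.74,-0.17,0.94,0,0,0,100,2.74,-0.17,0.94,0,0,0,100,2.74,-0.17,0.94,0,0,0,100]'
python3 -m creep '[2.74,-0.17,0.94,0,0,0,100,2.74,-0.17,0.94,0,0,0,100,2.74,-0.17,0.94,0,0,0,100,2.74,-0.17,0.94,0,0,0,100,2.74,-0.17,0.94,0,0,0,100]'
python3 -m creep '[0,0,0,0,0,-0.11,100,0,0,0,0,0,-0.11,100,0,0,0,0,0,-0.11,100,0,0,0,0,0,-0.11,100,0,0,0,0,0,-0.11,100]'
python3 -m creep '[0,0,0,0,0,-0.11,100,0,0,0,0,0,-0.11,100,0,0,0,0,0,-0.11,100,0,0,0,0,0,-0.11,100,0,0,0,0,0,-0.11,100]'
python3 -m creep '[0,0,0,0,0,-0.11,100,0,0,0,0,0,-0.11,100,0,0,0,0,0,0,100,0,0,0,0,0,0,100,0,0,0,0,0,0,100]'
```

```text
clock: 1.32
ee_pos: [0.2739, -0.5146, 0.195]
orientation: [180.0, -0.0, 14.3]
force: [0.2, -1.3, -0.2]
opening: 0.0856
grip_force: 0.0
clock: 1.73
ee_pos: [0.4047, -0.4724, 0.1479]
orientation: [180.0, -0.0, 14.3]
force: [-0.3, -1.2, -0.1]
opening: 0.0854
grip_force: 0.0
clock: 2.15
ee_pos: [0.5354, -0.4303, 0.1008]
orientation: [-180.0, 0.0, 14.3]
force: [0.4, -0.1, 0.8]
opening: 0.0851
grip_force: 0.0
clock: 2.57
ee_pos: [0.5342, -0.4307, 0.1011]
orientation: [-180.0, 0.0, 46.2]
force: [0.4, 0.2, 0.7]
opening: 0.0853
grip_force: 0.0
clock: 2.98
ee_pos: [0.5341, -0.4308, 0.1011]
orientation: [-180.0, -0.0, 77.6]
force: [-0.1, 1.0, -0.1]
opening: 0.0854
grip_force: 0.0
clock: 3.4
ee_pos: [0.5341, -0.4308, 0.1012]
orientation: [-180.0, -0.0, 89.8]
force: [0.8, -0.1, -0.4]
opening: 0.0855
grip_force: 0.0
```

```bash
python3 -m creep '[0,0,1.4,0,0,-0.009,100,0,0,1.4,0,0,0,100,0,0,1.4,0,0,0,100,0,0,1.4,0,0,0,100,0,0,1.4,0,0,0,100]'
python3 -m creep '[0,0,0.6,0,0,0,100,0,0,0.6,0,0,0,100,0,0,0.3,0,0,0,100,0,0,0.05,0,0,0,100,0,0,0,0,0,0,100]'
python3 -m creep '[0,0,0,0,0,0,5,0,0,0,0,0,0,5,0,0,0,0,0,0,5,0,0,0,0,0,0,5,0,0,0,0,0,0,5]'
python3 -m creep '[0,0,0,0,0,0,5,0,0,0,0,0,0,5,0,0,0,0,0,0,5,0,0,0,0,0,0,5,0,0,0,0,0,0,5]'
```

```text
clock: 3.82
ee_pos: [0.5334, -0.4301, 0.0286]
orientation: [-179.9, -0.1, 90.4]
force: [0.7, 0.3, -1.0]
opening: 0.0857
grip_force: 0.0
clock: 4.23
ee_pos: [0.5344, -0.4311, 0.0162]
orientation: [180.0, 0.0, 90.5]
force: [0.6, -0.3, 0.4]
opening: 0.0854
grip_force: 0.0
clock: 4.65
ee_pos: [0.5342, -0.431, 0.0161]
orientation: [180.0, 0.0, 90.5]
force: [-0.1, 0.7, 0.5]
opening: 0.0254
grip_force: 0.0
clock: 5.07
ee_pos: [0.5343, -0.4311, 0.0161]
orientation: [180.0, 0.0, 90.5]
force: [-0.4, -1.0, 2.4]
opening: 0.0145
grip_force: 58.9
```

```bash
python3 -m creep '[0,0,-0.43,0,0,0,5,0,0,-0.43,0,0,0,5,0,0,-0.43,0,0,0,5,0,0,-0.43,0,0,0,5,0,0,-0.43,0,0,0,5]'
python3 -m creep '[0,0,0,0,0,-0.046,5,0,0,0,0,0,-0.046,5,0,0,0,0,0,-0.046,5,1.58,0.18,0,0,0,0,5,1.58,0.18,0,0,0,0,5]'
python3 -m creep '[1.58,0.18,0,0,0,0,5,1.58,0.18,0,0,0,0,5,1.58,0.18,0,0,0,0,5,1.58,0.18,0,0,0,0,5,1.58,0.18,0,0,0,0,5]'
python3 -m creep '[0,0,0,0,0,0,5,0,0,0,0,0,0,5,0,0,0,0,0,0,5,0,0,0,0,0,0,5,0,0,0,0,0,0,5]'
cat > look1.py <<'E'
from fit import *
import sys
tag=sys.argv[1]
s=telemetry.state();t=s["ee_pos"];print(t,s["orientation"],s["force"],s["opening"])
I={}
for c in("top","side"):
    I[c],D=viewer.camera(c);cv2.imwrite(f"pics/{c}{tag}.png",I[c]);np.save(f"{c}{tag}.npy",D)
    for n in("roller","roller_mouth"): print(c,n,[(at_z(c,q["uv"],.0365),round(q["p"],2)) for q in nets.place_of(c,n)[:2]])
a=np.radians(s["orientation"][2]-90);p0=np.array([t[0]-np.sin(a)*.054,t[1]+np.cos(a)*.054,a])
print("expected axle",p0)
dz=(t[2]-.0161)*1000
A=[L+[0,0,dz] for L in [cyl(5,15,93,15),cyl(2,90,100,15)]]
for c in I:
    try: fit(c,I[c],A,p0,pad=4,name="axle rod")
    except Exception as e: print(e)
E
python3 look1.py 1
python3 - <<'E'
import cv2,numpy as np
b=cv2.imread("pics/side1.png")[200:360,230:400];a=cv2.imread("pics/top1.png")[190:270,270:440]
cv2.imwrite("pics/c1.png",np.vstack([cv2.resize(x,None,fx=2.4,fy=2.4,interpolation=cv2.INTER_CUBIC) for x in(b,a)]))
E
```

```text
clock: 5.48
ee_pos: [0.5341, -0.4308, 0.0377]
orientation: [-180.0, -0.0, 90.5]
force: [0.3, -0.8, -2.0]
opening: 0.0149
grip_force: 58.4
clock: 5.9
ee_pos: [0.533, -0.3997, 0.0378]
orientation: [180.0, 0.0, 98.3]
force: [-0.2, 1.3, -1.9]
opening: 0.0147
grip_force: 58.5
clock: 6.32
ee_pos: [0.5305, -0.3189, 0.0377]
orientation: [180.0, 0.0, 98.4]
force: [0.3, -0.9, -1.3]
opening: 0.0149
grip_force: 58.5
clock: 6.73
ee_pos: [0.5306, -0.3205, 0.0375]
orientation: [180.0, 0.0, 98.3]
force: [-0.6, 0.4, -0.1]
opening: 0.015
grip_force: 58.6
[ 0.5306 -0.3205  0.0375] [179.9798   0.0341  98.3246] [-0.6437  0.4137 -0.1289] 0.015038337130853925
top roller [(array([ 0.4887, -0.0924,  0.0365]), 0.59)]
top roller_mouth [(array([ 0.4856, -0.1156,  0.0365]), 0.67), (array([ 0.4957, -0.0843,  0.0365]), 0.49)]
side roller [(array([ 0.4953, -0.1033,  0.0365]), 0.78), (array([ 0.4828, -0.005 ,  0.0365]), 0.26)]
side roller_mouth [(array([ 0.4901, -0.1216,  0.0365]), 0.87)]
expected axle [ 0.5228 -0.2671  0.1453]
axle rod top [ 0.5239 -0.2743] deg 8.32447753715594 res 24.389516830444336 122.43373
axle rod side [ 0.5222 -0.2432] deg 9.94326333026657 res 74.94092559814453 197.54874
```

View pics/c1.png

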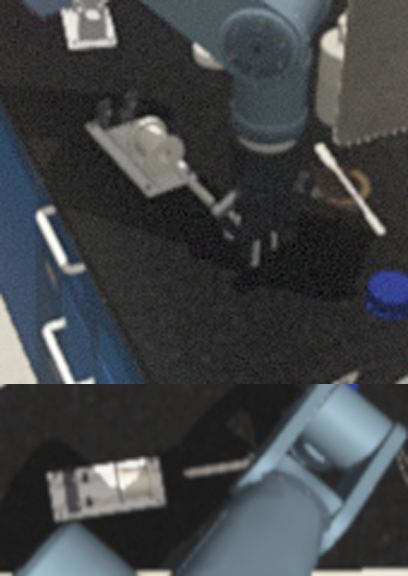

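The picture shows the held axle. Its rod end is at side crop (188,180), lined up with the bore at about (170,150). The measured rod line matches the cradle axis within 0.5 mm, so I'm inserting.

```bash
python3 -m creep '[1,0,0,0,0,0,5,1,0,0,0,0,0,5,1,0,0,0,0,0,5,1,0,0,0,0,0,5,1,0,0,0,0,0,5]'
python3 -m creep '[0.6,0,0,0,0,0,5,0.6,0,0,0,0,0,5,0.6,0,0,0,0,0,5,0.6,0,0,0,0,0,5,0.6,0,0,0,0,0,5]'
python3 -m creep '[0.5,0,0,0,0,0,5,0.5,0,0,0,0,0,5,0.5,0,0,0,0,0,5,0.2,0,0,0,0,0,5,0,0,0,0,0,0,5]'
```

```text
clock: 7.45
ee_pos: [0.5229, -0.2685, 0.0372]
orientation: [-180.0, -0.0, 98.4]
force: [0.5, 0.7, -1.6]
opening: 0.0148
grip_force: 58.5
clock: 7.87
ee_pos: [0.5187, -0.2402, 0.0374]
orientation: [-180.0, 0.0, 98.4]
force: [-1.4, -0.1, -2.0]
opening: 0.0147
grip_force: 58.6
clock: 8.28
ee_pos: [0.5162, -0.2229, 0.0372]
orientation: [-180.0, -0.0, 98.4]
force: [-1.8, 0.3, -1.6]
opening: 0.0154
grip_force: 58.6
```

```bash
python3 look1.py 2 | head -6
python3 - <<'E'
import cv2,numpy as np
b=cv2.imread("pics/side2.png")[220:310,250:350];a=cv2.imread("pics/top2.png")[205:255,270:370]
cv2.imwrite("pics/c2.png",np.vstack([cv2.resize(x,None,fx=4.2,fy=4.2,interpolation=cv2.INTER_CUBIC) for x in(b,a)]))
E
```

```text
[ 0.5162 -0.2229  0.0372] [-179.9809   -0.0378   98.3876] [-1.7506  0.3285 -1.5534] 0.01538246319691123
top roller [(array([ 0.4974, -0.0948,  0.0365]), 0.56)]
top roller_mouth [(array([ 0.4853, -0.116 ,  0.0365]), 0.5)]
side roller [(array([ 0.4997, -0.1094,  0.0365]), 0.52), (array([ 0.4645, -0.1354,  0.0365]), 0.23)]
side roller_mouth [(array([ 0.5067, -0.1106,  0.0365]), 0.54)]
expected axle [ 0.5083 -0.1695  0.1464]
```

View pics/c2.png

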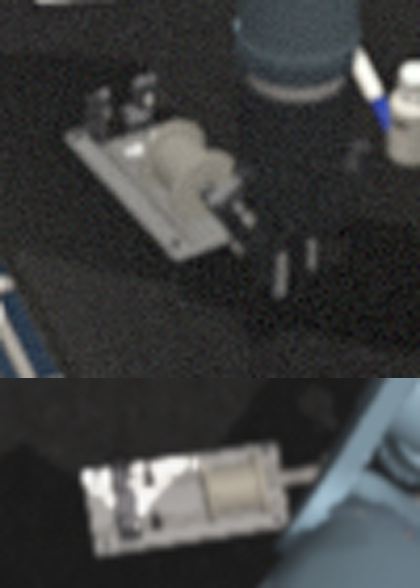

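The picture shows the rod entering the bore at top crop (280,478), with the roller not moved. The gap to the stop is about 40 mm.

```bash
python3 -m creep '[0.7,0,0,0,0,0,5,0.7,0,0,0,0,0,5,0.7,0,0,0,0,0,5,0.7,0,0,0,0,0,5,0.7,0,0,0,0,0,5]'
python3 -m creep '[0.3,0,0,0,0,0,5,0.3,0,0,0,0,0,5,0.3,0,0,0,0,0,5,0.3,0,0,0,0,0,5,0.3,0,0,0,0,0,5]'
python3 -m creep '[0.3,0,0,0,0,0,5,0.3,0,0,0,0,0,5,0.3,0,0,0,0,0,5,0.3,0,0,0,0,0,5,0.3,0,0,0,0,0,5]'
```

```text
clock: 9.0
ee_pos: [0.5112, -0.1881, 0.0374]
orientation: [180.0, 0.0, 98.4]
force: [-0.2, -2.0, -1.0]
opening: 0.0151
grip_force: 58.6
clock: 9.42
ee_pos: [0.5091, -0.1741, 0.0374]
orientation: [180.0, 0.0, 98.4]
force: [-1.2, -1.2, -0.3]
opening: 0.0147
grip_force: 58.6
clock: 9.83
ee_pos: [0.5069, -0.1591, 0.0373]
orientation: [180.0, 0.0, 98.4]
force: [0.0, -1.6, -1.6]
opening: 0.015
grip_force: 58.6
```

```bash
python3 -m creep '[0.14,0,0,0,0,0,5,0.14,0,0,0,0,0,5,0.14,0,0,0,0,0,5,0.14,0,0,0,0,0,5,0.14,0,0,0,0,0,5]'
python3 -m creep '[0.05,0,0,0,0,0,5,0.05,0,0,0,0,0,5,0.05,0,0,0,0,0,5,0.05,0,0,0,0,0,5,0.05,0,0,0,0,0,5]'
```

```text
clock: 10.25
ee_pos: [0.5059, -0.1523, 0.0373]
orientation: [180.0, 0.0, 98.4]
force: [-0.9, -0.5, -0.6]
opening: 0.0151
grip_force: 58.6
clock: 10.67
ee_pos: [0.5055, -0.1499, 0.0373]
orientation: [180.0, 0.0, 98.4]
force: [0.3, -1.2, -0.9]
opening: 0.0149
grip_force: 58.6
```

```bash
python3 -m creep '[0.05,0,0,0,0,0,5,0.05,0,0,0,0,0,5,0.05,0,0,0,0,0,5,0.05,0,0,0,0,0,5,0.05,0,0,0,0,0,5]'
```

```text
clock: 11.08
ee_pos: [0.5051, -0.1474, 0.0373]
orientation: [-180.0, -0.0, 98.4]
force: [-0.5, -0.4, -0.4]
opening: 0.0148
grip_force: 58.6
```

```bash
python3 -m creep '[0.05,0,0,0,0,0,5,0.05,0,0,0,0,0,5,0.05,0,0,0,0,0,5,0.05,0,0,0,0,0,5,0.05,0,0,0,0,0,5]'
```

```text
clock: 11.5
ee_pos: [0.5048, -0.1449, 0.0373]
orientation: [180.0, -0.0, 98.4]
force: [0.1, -1.9, -0.1]
opening: 0.0148
grip_force: 58.6
```

```bash
python3 -m creep '[0.05,0,0,0,0,0,5,0.05,0,0,0,0,0,5,0.05,0,0,0,0,0,5,0.05,0,0,0,0,0,5,0.05,0,0,0,0,0,5]'
```

```text
clock: 11.92
ee_pos: [0.5044, -0.1424, 0.0373]
orientation: [-180.0, -0.0, 98.4]
force: [-0.2, -1.4, -1.2]
opening: 0.0153
grip_force: 58.6
```

```bash
python3 -m creep '[0.05,0,0,0,0,0,5,0.05,0,0,0,0,0,5,0.05,0,0,0,0,0,5,0.05,0,0,0,0,0,5,0.05,0,0,0,0,0,5]'
```

```text
clock: 12.33
ee_pos: [0.5041, -0.1399, 0.0373]
orientation: [180.0, -0.0, 98.4]
force: [-0.8, -0.8, -1.5]
opening: 0.0148
grip_force: 58.6
```

```bash
python3 -m creep '[0.05,0,0,0,0,0,5,0.05,0,0,0,0,0,5,0.05,0,0,0,0,0,5,0.05,0,0,0,0,0,5,0.05,0,0,0,0,0,5]'
```

```text
clock: 12.75
ee_pos: [0.5037, -0.1375, 0.0373]
orientation: [180.0, 0.0, 98.4]
force: [0.2, -0.9, -0.5]
opening: 0.0149
grip_force: 58.6
```

```bash
python3 -m creep '[0.05,0,0,0,0,0,5,0.05,0,0,0,0,0,5,0.05,0,0,0,0,0,5,0.05,0,0,0,0,0,5,0.05,0,0,0,0,0,5]'
```

```text
clock: 13.17
ee_pos: [0.5033, -0.135, 0.0373]
orientation: [-180.0, -0.0, 98.4]
force: [-0.4, -1.6, -0.6]
opening: 0.0151
grip_force: 58.6
```

```bash
python3 -m creep '[0.05,0,0,0,0,0,5,0.05,0,0,0,0,0,5,0.05,0,0,0,0,0,5,0.05,0,0,0,0,0,5,0.05,0,0,0,0,0,5]'
```

```text
clock: 13.58
ee_pos: [0.5031, -0.133, 0.0374]
orientation: [180.0, 0.0, 98.4]
force: [-2.0, -5.0, -0.4]
opening: 0.0146
grip_force: 58.7
```

```bash
python3 -m creep '[0.05,0,0,0,0,0,5,0.05,0,0,0,0,0,5,0.05,0,0,0,0,0,5,0.05,0,0,0,0,0,5,0.05,0,0,0,0,0,5]'
```

```text
clock: 14.0
ee_pos: [0.5026, -0.1304, 0.0373]
orientation: [-180.0, 0.0, 98.4]
force: [0.0, -6.1, -1.3]
opening: 0.015
grip_force: 58.6
```

```bash
python3 -m creep '[0.04,0,0,0,0,0,5,0.04,0,0,0,0,0,5,0.04,0,0,0,0,0,5,0.04,0,0,0,0,0,5,0.04,0,0,0,0,0,5]'
```

```text
clock: 14.42
ee_pos: [0.5022, -0.1281, 0.0372]
orientation: [-180.0, -0.0, 98.4]
force: [-1.3, -3.8, -1.2]
opening: 0.015
grip_force: 58.6
```

```bash
python3 -m creep '[0.03,0,0,0,0,0,5,0.03,0,0,0,0,0,5,0.03,0,0,0,0,0,5,0.03,0,0,0,0,0,5,0.03,0,0,0,0,0,5]'
```

```text
clock: 14.83
ee_pos: [0.5019, -0.1267, 0.0372]
orientation: [-180.0, 0.0, 98.4]
force: [-1.8, -4.4, -1.1]
opening: 0.0148
grip_force: 58.6
```

```bash
python3 -m creep '[0.04,0,0,0,0,0,5,0.04,0,0,0,0,0,5,0.04,0,0,0,0,0,5,0.04,0,0,0,0,0,5,0.04,0,0,0,0,0,5]'
```

```text
clock: 15.25
ee_pos: [0.5018, -0.1258, 0.0374]
orientation: [-180.0, 0.1, 98.4]
force: [-2.2, -9.0, -2.6]
opening: 0.0152
grip_force: 58.6
```

```bash
python3 -m creep '[0.03,0,0,0,0,0,5,0.03,0,0,0,0,0,5,0.03,0,0,0,0,0,5,0.03,0,0,0,0,0,5,0.03,0,0,0,0,0,5]'
```

```text
clock: 15.67
ee_pos: [0.5018, -0.125, 0.0375]
orientation: [180.0, 0.2, 98.4]
force: [-2.6, -12.8, -1.5]
opening: 0.0149
grip_force: 58.5
```

```bash
python3 -m creep '[0.03,0,0,0,0,0,5,0.03,0,0,0,0,0,5,0.03,0,0,0,0,0,5,0.02,0,0,0,0,0,5,0,0,0,0,0,0,5]'; python3 -c "
from h import *
s=telemetry.state();print(s['force'],s['torque'],s['ee_pos'])"
```

```text
clock: 16.08
ee_pos: [0.5018, -0.1245, 0.0376]
orientation: [180.0, 0.2, 98.4]
force: [-2.8, -13.6, -3.5]
opening: 0.0147
grip_force: 58.5
[ -2.78028601 -13.57904016  -3.48311633] [-2.32589592  0.48561028  0.1556573 ] [ 0.50180055 -0.12450232  0.03764604]
```

```bash
python3 -m creep '[0.03,0,0,0,0,0,5,0.03,0,0,0,0,0,5,0.03,0,0,0,0,0,5,0,0,0,0,0,0,5,0,0,0,0,0,0,5]'
python3 look1.py 3 | head -6
python3 - <<'E'
import cv2,numpy as np
b=cv2.imread("pics/side3.png")[210:300,230:330];a=cv2.imread("pics/top3.png")[205:255,270:370]
cv2.imwrite("pics/c3.png",np.vstack([cv2.resize(x,None,fx=4.2,fy=4.2,interpolation=cv2.INTER_CUBIC) for x in(b,a)]))
E
```

```text
clock: 16.5
ee_pos: [0.5018, -0.1241, 0.0378]
orientation: [180.0, 0.3, 98.4]
force: [-3.5, -16.2, -3.6]
opening: 0.0147
grip_force: 58.5
[ 0.5018 -0.1241  0.0378] [179.9723   0.2827  98.405 ] [ -3.5205 -16.1697  -3.6401] 0.014745235756765535
top roller [(array([ 0.4889, -0.0367,  0.0365]), 0.58)]
top roller_mouth [(array([ 0.475 , -0.0619,  0.0365]), 0.51)]
side roller [(array([ 0.4897, -0.0569,  0.0365]), 0.44)]
side roller_mouth [(array([ 0.4958, -0.0644,  0.0365]), 0.67)]
expected axle [ 0.4939 -0.0707  0.1467]
```

View pics/c3.png

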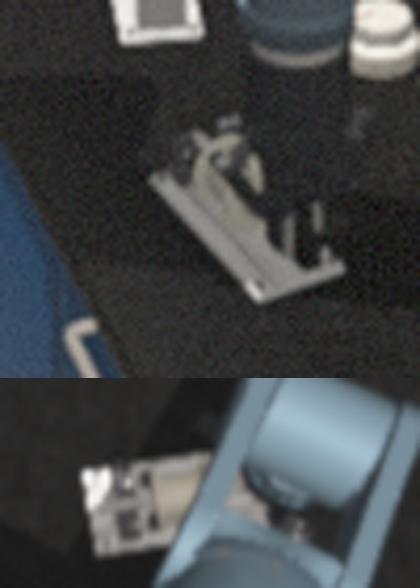

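Pressed at about 16.5 N, rising at about 5 N/mm, which matches the collar seated against the sprung stop. Backing off and lifting next, then refining the stand pose from the first pictures.

```bash
python3 -m creep '[-0.15,0,0,0,0,0,5,-0.15,0,0,0,0,0,5,-0.15,0,0,0,0,0,5,-0.15,0,0,0,0,0,5,0,0,0,0,0,0,5]'
python3 -m creep '[0,0,-0.3,0,0,0,5,0,0,-0.5,0,0,0,5,0,0,-0.8,0,0,0,5,0,0,-1,0,0,0,5,0,0,-1,0,0,0,5]'
python3 -m creep '[0,0,-1.5,0,0,0,5,0,0,-1.5,0,0,0,5,0,0,-1.5,0,0,0,5,0,0,-1.5,0,0,0,5,0,0,-1.5,0,0,0,5]'
cat > st.py <<'E'
from fit import *
import sys
for tag in sys.argv[1:]:
  for c in("top","side"):
    im=cv2.imread(f"pics/{c}{tag}.png")
    for nm,parts in(("base",[box(-35,35,-56,56,0,8)]),("base+wide forks",[box(-35,35,-56,56,0,8)]+[box(min(s*8.5,s*19.5),max(s*8.5,s*19.5),y-4,y+4,0,70) for s in(-1,1) for y in(-45,45)])):
      fit(c,im,parts,np.array([.533,.266,-.21]),name=nm+tag)
E
python3 st.py 0 3
python3 - <<'E'
from fit import *
# upright points from depth: fork clusters
for c in("top","side"):
    f=cloud(c,np.load(c+"0.npy"));m=(abs(f[...,0]-.533)<.06)&(abs(f[...,1]-.266)<.08)&(f[...,2]>.06)&(f[...,2]<.1)
    q=f[m];a=np.radians(-12.3);d=q[:,:2]-[.533,.2665]
    L=np.c_[d[:,0]*np.cos(a)+d[:,1]*np.sin(a),-d[:,0]*np.sin(a)+d[:,1]*np.cos(a),q[:,2]]
    for k in(-1,1):
        l=L[L[:,1]*k>0];print(c,k,len(l),"x<0 med",np.median(l[l[:,0]<0],0) if (l[:,0]<0).any() else 0,"x>0",np.median(l[l[:,0]>0],0) if (l[:,0]>0).any() else 0)
E
```

```text
clock: 17.22
ee_pos: [0.5019, -0.127, 0.0371]
orientation: [-180.0, -0.0, 98.4]
force: [-2.9, -2.6, -0.3]
opening: 0.0149
grip_force: 58.7
clock: 17.63
ee_pos: [0.5023, -0.1267, 0.0745]
orientation: [180.0, -0.0, 98.4]
force: [1.2, -0.1, -2.9]
opening: 0.0147
grip_force: 58.6
clock: 18.05
ee_pos: [0.5022, -0.1264, 0.1502]
orientation: [180.0, -0.0, 98.4]
force: [0.0, 0.0, -2.8]
opening: 0.0151
grip_force: 58.6
base0 top [0.5323 0.2662] deg -12.09262773785062 res 36.16215515136719 637.23535
base+wide forks0 top [0.532 0.266] deg -12.655578805949855 res 35.527732849121094 637.23535
base0 side [0.5341 0.2679] deg -12.0464473929252 res 75.13009643554688 382.99323
base+wide forks0 side [0.5343 0.2667] deg -12.909122756575169 res 106.4206771850586 555.9
base3 top [0.5323 0.2662] deg -12.09262773785062 res 36.12712097167969 637.85297
base+wide forks3 top [0.5319 0.266 ] deg -12.601744798507912 res 35.532066345214844 637.85297
base3 side [0.5342 0.2684] deg -11.848180036040617 res 75.89698028564453 387.57907
base+wide forks3 side [0.5346 0.2676] deg -12.841794397624145 res 107.39334869384766 563.02356
top -1 23 x<0 med [-0.0191 -0.0466  0.0741] x>0 [ 0.0132 -0.0464  0.0733]
top 1 20 x<0 med [-0.0201  0.043   0.077 ] x>0 [0.013  0.0411 0.0744]
side -1 29 x<0 med [-0.0174 -0.051   0.0696] x>0 [ 0.0168 -0.0527  0.0712]
side 1 27 x<0 med [-0.0159  0.0385  0.0693] x>0 [0.0172 0.0365 0.0686]
```

```bash
python3 -m creep '[0,0,0,0,0,0.0722,5,0,0,0,0,0,0.0722,5,0,0,0,0,0,0.0722,5,0,0,0,0,0,0.0722,5,0,0,0,0,0,0.0722,5]'
python3 -m creep '[2.06,-0.36,0,0,0,0,5,2.06,-0.36,0,0,0,0,5,2.06,-0.36,0,0,0,0,5,2.06,-0.36,0,0,0,0,5,2.06,-0.36,0,0,0,0,5]'
python3 -m creep '[2.06,-0.36,0,0,0,0,5,2.06,-0.36,0,0,0,0,5,2.06,-0.36,0,0,0,0,5,2.06,-0.36,0,0,0,0,5,2.06,-0.36,0,0,0,0,5]'
python3 -m creep '[2.06,-0.36,0,0,0,0,5,2.06,-0.36,0,0,0,0,5,2.06,-0.36,0,0,0,0,5,2.06,-0.36,0,0,0,0,5,2.06,-0.36,0,0,0,0,5]'
python3 -m creep '[0,0,0,0,0,0,5,0,0,0,0,0,0,5,0,0,0,0,0,0,5,0,0,0,0,0,0,5,0,0,0,0,0,0,5]'
cat > look4.py <<'E'
from fit import *
import sys
tag=sys.argv[1];s=telemetry.state();t=s["ee_pos"];print(t,s["orientation"],s["force"])
a=np.radians(s["orientation"][2]-90);p0=np.array([t[0]-np.sin(a)*.054,t[1]+np.cos(a)*.054,a]);print("exp",p0)
for c in("top","side"):
    im,D=viewer.camera(c);cv2.imwrite(f"pics/{c}{tag}.png",im);np.save(f"{c}{tag}.npy",D)
    # overlay of predicted collar / roller / rod / stand slots
    o=cv2.resize(im,None,fx=4,fy=4,interpolation=cv2.INTER_CUBIC)
    def line(p,q,col): cv2.line(o,*[tuple(int(round(v)) for v in (proj(c,x)+.5)*4-.5) for x in(p,q)],col,1)
    z=t[2]*1000-1.1
    W=lambda L:xf(p0,np.array([L],float)/1000)[0]
    for y in(0,50): 
        for ang in np.linspace(0,2*np.pi,24): line(W([28*np.cos(ang),y,z+28*np.sin(ang)]),W([28*np.cos(ang+.27),y,z+28*np.sin(ang+.27)]),(0,255,0))
    line(W([0,-77,z]),W([0,100,z]),(0,0,255))
    u,v=((proj(c,W([0,0,z])))*4).astype(int);cv2.imwrite(f"pics/o{c}{tag}.png",o[max(v-220,0):v+220,max(u-190,0):u+190])
A=[cv2.imread(f"pics/o{c}{tag}.png") for c in("side","top")];h=min(x.shape[0] for x in A);cv2.imwrite(f"pics/o{tag}.png",np.hstack([x[:h] for x in A]))
E
python3 look4.py 4
```

```text
clock: 18.47
ee_pos: [0.5022, -0.1264, 0.1495]
orientation: [180.0, -0.1, 77.5]
force: [-0.5, -0.4, -1.7]
opening: 0.0146
grip_force: 58.7
clock: 18.88
ee_pos: [0.5064, -0.0211, 0.1494]
orientation: [180.0, -0.1, 77.7]
force: [0.4, -0.1, -2.3]
opening: 0.0146
grip_force: 58.7
clock: 19.3
ee_pos: [0.5106, 0.0835, 0.1494]
orientation: [180.0, -0.1, 77.7]
force: [1.0, 0.7, -4.3]
opening: 0.0149
grip_force: 58.7
clock: 19.72
ee_pos: [0.5148, 0.188, 0.1494]
orientation: [-180.0, -0.1, 77.7]
force: [-0.1, -0.3, -1.7]
opening: 0.0151
grip_force: 58.7
clock: 20.13
ee_pos: [0.5153, 0.1855, 0.1485]
orientation: [-180.0, 0.0, 77.6]
force: [-0.5, -0.3, -1.0]
opening: 0.0149
grip_force: 58.7
[0.5153 0.1855 0.1485] [-179.9975    0.0003   77.6232] [-0.5324 -0.2847 -0.9987]
exp [ 0.5269  0.2383 -0.216 ]
```

View pics/o4.png

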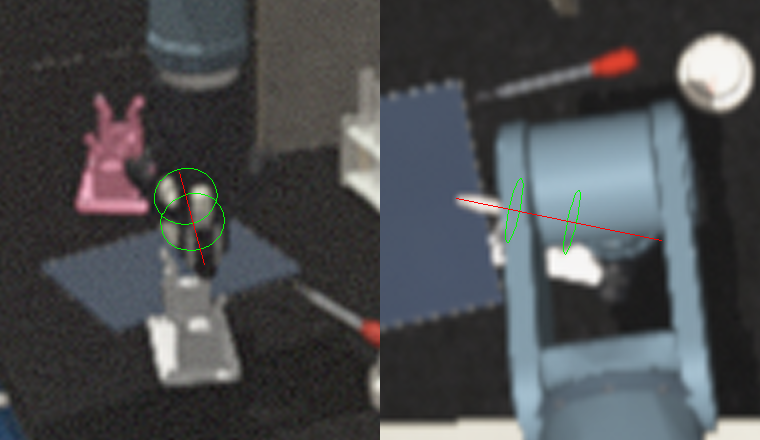

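The picture shows the axle with the roller over the stand. The rod tip at top crop (457,198) is where predicted, so there was no slip in the grip. Lowering now.

```bash
python3 -m creep '[0.14,0,1.2,0,0,0,5,0,0,1.2,0,0,0,5,0,0,1.2,0,0,0,5,0,0,1.2,0,0,0,5,0,0,1,0,0,0,5]'
python3 -m creep '[0,0,0.4,0,0,0,5,0,0,0.4,0,0,0,5,0,0,0.4,0,0,0,5,0,0,0.4,0,0,0,5,0,0,0.3,0,0,0,5]'
```

```text
clock: 20.65
ee_pos: [0.5146, 0.1874, 0.0879]
orientation: [-179.9, 0.0, 77.7]
force: [-0.2, -0.8, -3.2]
opening: 0.015
grip_force: 58.8
clock: 21.07
ee_pos: [0.5159, 0.1877, 0.0712]
orientation: [180.0, -0.0, 77.7]
force: [-0.3, 0.8, -2.3]
opening: 0.0152
grip_force: 58.7
```

Axis is at 70 mm, inside the flare with no contact.

```bash
python3 -m creep '[0,0,0.3,0,0,0,5,0,0,0.3,0,0,0,5,0,0,0.2,0,0,0,5,0,0,0.2,0,0,0,5,0,0,0.1,0,0,0,5]'
python3 -m creep '[0,0,0.05,0,0,0,5,0,0,0.05,0,0,0,5,0,0,0.05,0,0,0,5,0,0,0,0,0,0,5,0,0,0,0,0,0,5]'
```

```text
clock: 21.48
ee_pos: [0.5156, 0.1876, 0.0601]
orientation: [-180.0, 0.0, 77.7]
force: [0.4, -0.2, -2.1]
opening: 0.0153
grip_force: 58.7
clock: 21.9
ee_pos: [0.5157, 0.1876, 0.0589]
orientation: [180.0, -0.0, 77.7]
force: [0.0, -0.7, -1.9]
opening: 0.0148
grip_force: 58.7
```

```bash
python3 -m creep '[0,0,0.06,0,0,0,5,0,0,0.06,0,0,0,5,0,0,0.06,0,0,0,5,0,0,0.06,0,0,0,5,0,0,0,0,0,0,5]'
```

```text
clock: 22.32
ee_pos: [0.5156, 0.1876, 0.0563]
orientation: [-180.0, -0.0, 77.7]
force: [-0.9, 0.3, -1.4]
opening: 0.0148
grip_force: 58.8
```

```bash
python3 -m creep '[0,0,0.05,0,0,0,5,0,0,0.05,0,0,0,5,0,0,0,0,0,0,5,0,0,0,0,0,0,5,0,0,0,0,0,0,5]'
```

```text
clock: 22.73
ee_pos: [0.5158, 0.1876, 0.0558]
orientation: [180.0, -0.0, 77.7]
force: [-2.8, -0.8, 4.4]
opening: 0.0151
grip_force: 59.7
```

The axle rests in the slots (+4.4 N). Letting go and rising.

```bash
python3 -m creep '[0,0,0,0,0,0,20,0,0,0,0,0,0,40,0,0,0,0,0,0,60,0,0,0,0,0,0,60,0,0,0,0,0,0,60]'
python3 -m creep '[0,0,-0.5,0,0,0,60,0,0,-1,0,0,0,60,0,0,-1.5,0,0,0,60,0,0,-2,0,0,0,60,0,0,-2.5,0,0,0,60]'
python3 -m creep '[-3,0,-2,0,0,0,60,-3,0,-1,0,0,0,60,-3,0,-1,0,0,0,60,-3,0,0,0,0,0,60,-3,0,0,0,0,0,60]'
python3 -m creep '[-3,0,0,0,0,0,60,-3,0,0,0,0,0,60,-3,0,0,0,0,0,60,-3,0,0,0,0,0,60,-3,0,0,0,0,0,60]'
python3 - <<'E'
from fit import *
I={}
for c in("top","side"): I[c],D=viewer.camera(c);cv2.imwrite(f"pics/{c}5.png",I[c]);np.save(f"{c}5.npy",D)
q=[cv2.resize(I["top"][190:255,180:280],(600,390),interpolation=cv2.INTER_CUBIC)[:, :400+200],cv2.resize(I["side"][150:250,225:325],(390,390),interpolation=cv2.INTER_CUBIC)]
o=np.hstack(q);cv2.imwrite("pics/c5.png",cv2.resize(o,(795,313)))
up=[L+[0,0,40] for L in [cyl(5,0,93,15),cyl(2,90,100,15),cyl(15,-5,0,15),cyl(5,-31,-5,15),cyl(28,0,6,15),cyl(28,44,50,15),cyl(20,0,50,15)]]
c="top"
f=cloud(c,np.load("top5.npy"));m=(abs(f[...,0]-.533)<.09)&(abs(f[...,1]-.24)<.16)&(f[...,2]>.045)&(f[...,2]<.12)
q=f[m];a=np.radians(-12.3);d=q[:,:2]-[.5325,.266]
L=1000*np.c_[d[:,0]*np.cos(a)+d[:,1]*np.sin(a),-d[:,0]*np.sin(a)+d[:,1]*np.cos(a),q[:,2]]
for y in range(-120,90,6):
    l=L[abs(L[:,1]-y)<3]
    if len(l): print(y,len(l),"x",l[:,0].min().round(),l[:,0].max().round(),"zmax",np.percentile(l[:,2],90).round())
E
```

```text
clock: 23.15
ee_pos: [0.5156, 0.1876, 0.0553]
orientation: [-180.0, -0.0, 77.7]
force: [0.6, -1.1, -0.4]
opening: 0.051
grip_force: 0.0
clock: 23.57
ee_pos: [0.5148, 0.1875, 0.1309]
orientation: [-179.9, 0.0, 77.7]
force: [0.3, -0.1, 0.9]
opening: 0.0513
grip_force: 0.0
clock: 23.98
ee_pos: [0.484, 0.0398, 0.1725]
orientation: [179.8, -0.0, 77.7]
force: [-0.0, -0.1, -0.3]
opening: 0.0513
grip_force: 0.0
clock: 24.4
ee_pos: [0.4514, -0.1069, 0.1716]
orientation: [179.9, 0.0, 77.7]
force: [0.3, -0.3, -1.0]
opening: 0.0512
grip_force: 0.0
-108 1 x 3.0 3.0 zmax 56.0
-102 9 x -9.0 4.0 zmax 73.0
-96 7 x -8.0 7.0 zmax 73.0
-90 9 x -9.0 6.0 zmax 71.0
-84 9 x -9.0 4.0 zmax 73.0
-78 9 x -9.0 6.0 zmax 75.0
-72 8 x -9.0 6.0 zmax 73.0
-66 9 x -9.0 4.0 zmax 72.0
-60 4 x -8.0 3.0 zmax 73.0
-54 4 x -4.0 3.0 zmax 58.0
-48 28 x -23.0 21.0 zmax 76.0
-42 13 x -24.0 20.0 zmax 80.0
-36 5 x -4.0 4.0 zmax 62.0
-30 23 x -28.0 20.0 zmax 68.0
-24 34 x -29.0 24.0 zmax 83.0
-18 12 x -20.0 13.0 zmax 77.0
-12 20 x -20.0 17.0 zmax 74.0
-6 18 x -21.0 15.0 zmax 76.0
0 21 x -20.0 13.0 zmax 78.0
6 16 x -21.0 16.0 zmax 73.0
12 19 x -22.0 15.0 zmax 74.0
18 34 x -30.0 24.0 zmax 82.0
24 10 x -27.0 15.0 zmax 80.0
30 4 x -6.0 0.0 zmax 59.0
36 4 x -5.0 3.0 zmax 57.0
42 33 x -23.0 20.0 zmax 81.0
48 10 x -24.0 17.0 zmax 80.0
54 3 x -5.0 3.0 zmax 61.0
60 6 x -6.0 1.0 zmax 61.0
66 3 x -4.0 -0.0 zmax 63.0
72 1 x -1.0 -1.0 zmax 58.0
```

View pics/c5.png

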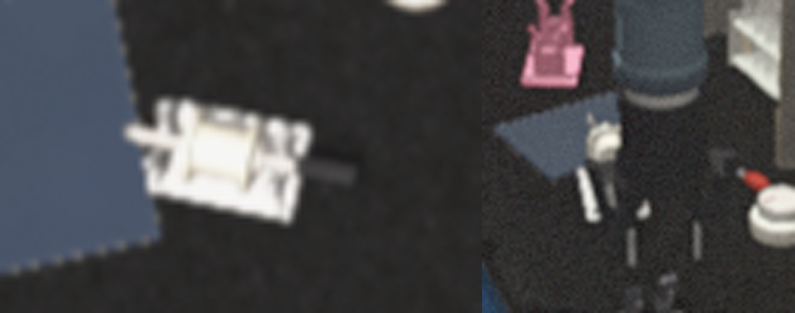

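The picture shows the axle lying in both forks with the handle on the right, at left crop (330,170). The roller hangs between the forks at (220,150). One last numeric check of the seating.

Run:
```python
from fit import *
im=cv2.imread("pics/top5.png")
for y0 in (-30,-28.5,-27,-25.5,-24): pass
f=cloud("top",np.load("top5.npy"));a=np.radians(-12.3);d=f[...,:2]-[.5325,.266]
X=1000*(d[...,0]*np.cos(a)+d[...,1]*np.sin(a));Y=1000*(-d[...,0]*np.sin(a)+d[...,1]*np.cos(a));Z=f[...,2]*1000
for n,m in(("flange-",(Y>-36)&(Y<-10)&(Z>50)&(abs(X+3)>21)&(abs(X)<34)),("flange+",(Y>5)&(Y<34)&(Z>50)&(abs(X+3)>21)&(abs(X)<34)),("handle",(Y<-50)&(Y>-115)&(Z>64)&(abs(X)<14)),("rod",(Y>52)&(Y<85)&(Z>45)&(abs(X)<10)),("fork-",(Y>-56)&(Y<-37)&(Z>65)&(abs(X)>10)&(abs(X)<30)),("fork+",(Y>35)&(Y<55)&(Z>65)&(abs(X)>10)&(abs(X)<30))):
    print(n,m.sum(),"mean Y",Y[m].mean().round(1),"range",Y[m].min().round(1),Y[m].max().round(1))
```

```text
flange- 9 mean Y -25.4 range -27.9 -21.3
flange+ 10 mean Y 19.3 range 16.3 23.3
handle 57 mean Y -81.9 range -104.2 -50.4
rod 13 mean Y 61.0 range 53.8 69.6
fork- 16 mean Y -46.4 range -50.4 -42.4
fork+ 16 mean Y 43.6 range 39.7 47.4
```

```bash
python3 -c "
from workcell import r
print(r.hand_in())"
```

```text
the job is handed in; nothing more can be done
None
```

The roller is pressed home on the axle (peak wrist reading about 17 N), the axle lies in both forks of the grey stand with its handle on the right, and the job is handed in; no verdict came back.

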